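Turn the wash series round

TASK

The wash series is to be run backwards. Move the four closed containers from the grey tray of white nests into the empty four-bay metal rack in reverse order: the one that starts nearest the tray's blue end tab goes into the bay furthest from the rack's own blue end tab, the next one into the next bay, and so on along the row. Keep them upright all the time and leave each standing on the floor of its bay.

Things in the scene. Friction and masses are not known exactly. Their poses are not given: they have to be found in the camera images.
- tray: fixed grey plastic base plate of the old line, 70 mm (x) by 276 mm (y) by 8 mm, carrying four nests in a row along its own y, centred at y = +99, +33, -33 and -99 mm (which nest is where changes). A blue plastic upright tab, 30 mm high, 60 mm wide and 14 mm thick, stands at its +y end (y = 145 mm). Origin: centre of underside, on the table; z up
- rack: fixed open-topped metal rack, the new line, 72 mm (x) by 272 mm (y), walls 16 mm high and 4 mm thick, floor 4 mm thick, split by three cross walls into four equal bays of about 63 mm square centred at its own y = +99, +33, -33 and -99 mm (x = 0). A blue plastic upright tab, 30 mm high, 60 mm wide and 14 mm thick, stands at its +y end (y = 143 mm). It may be turned any way on the table. Origin: centre of underside, on the table; z up
- jar: squat white plastic jar 62 mm high, 44 mm across, with a flat wide grey lid 45 mm across over its top 20 mm. Loose, origin at the centre of its underside, z up along its axis; starts upright in its nest, underside 12 mm above the table.
- flask: small conical clear glass flask, foot 44 mm across, tapering to a 24 mm neck at 46 mm; dark rubber stopper 28 mm across from 56 to 78 mm (top). Loose, origin at the centre of its underside, z up along its axis; starts upright in its nest, underside 12 mm above the table.
- bottle: slim round amber glass bottle 34 mm across to 52 mm up, with a black cap 26 mm across from 60 to 84 mm (top). Loose, origin at the centre of its underside, z up along its axis; starts upright in its nest, underside 12 mm above the table.
- square: square clear-walled white plastic bottle 36 x 36 mm, 46 mm to the shoulder, with a round white cap 26 mm across from 46 to 68 mm (top). Loose, origin at the centre of its underside, z up along its axis; starts upright in its nest, underside 12 mm above the table. Its sides start parallel to the tray's
- nest_jar: fixed white plastic square open nest on the tray, 58 mm outside, 10 mm high, walls and floor 4 mm; the jar starts in it, and it stays behind to mark that container's place in the row. Origin: centre of underside, 8 mm above the table; axes as the tray's
- nest_flask: fixed white plastic square open nest on the tray, 58 mm outside, 10 mm high, walls and floor 4 mm; the flask starts in it, and it stays behind to mark that container's place in the row. Origin: centre of underside, 8 mm above the table; axes as the tray's
- nest_bottle: fixed white plastic square open nest on the tray, 48 mm outside, 10 mm high, walls and floor 4 mm; the bottle starts in it, and it stays behind to mark that container's place in the row. Origin: centre of underside, 8 mm above the table; axes as the tray's
- nest_square: fixed white plastic square open nest on the tray, 50 mm outside, 10 mm high, walls and floor 4 mm; the square bottle starts in it, and it stays behind to mark that container's place in the row. Origin: centre of underside, 8 mm above the table; axes as the tray's
Mind the look-alikes: they are no part of the job. Leave any red look-alike of the jar alone.

How it is judged:
At the end, for the whole second after the job is handed in: Each container is upright (0.1 rad), at rest and released on the rack floor (under 8 mm above the rack's underside), within 18 mm of its bay's centre along and across: nest at tray y = +99 / +33 / -33 / -99 mm means bay at rack y = -99 / -33 / +33 / +99 mm (((y of nest_jar in the frame of tray between 0.084 and 0.114 m and y of jar in the frame of rack between -0.117 and -0.081 m) or (y of nest_jar in the frame of tray between 0.018 and 0.048 m and y of jar in the frame of rack between -0.051 and -0.015 m) or (y of nest_jar in the frame of tray between -0.048 and -0.018 m and y of jar in the frame of rack between 0.015 and 0.051 m) or (y of nest_jar in the frame of tray between -0.114 and -0.084 m and y of jar in the frame of rack between 0.081 and 0.117 m)) and x of jar in the frame of rack between -0.018 and 0.018 m and z of each of jar, flask, bottle, square in the frame of rack below 0.008 m and angle between each of jar, flask, bottle, square's own z axis and vertical below 0.1 rad and linear speed of each of jar, flask, bottle, square below 0.02 m/s and angular speed of each of jar, flask, bottle, square below 0.3 rad/s and ((y of nest_flask in the frame of tray between 0.084 and 0.114 m and y of flask in the frame of rack between -0.117 and -0.081 m) or (y of nest_flask in the frame of tray between 0.018 and 0.048 m and y of flask in the frame of rack between -0.051 and -0.015 m) or (y of nest_flask in the frame of tray between -0.048 and -0.018 m and y of flask in the frame of rack between 0.015 and 0.051 m) or (y of nest_flask in the frame of tray between -0.114 and -0.084 m and y of flask in the frame of rack between 0.081 and 0.117 m)) and x of flask in the frame of rack between -0.018 and 0.018 m and ((y of nest_bottle in the frame of tray between 0.084 and 0.114 m and y of bottle in the frame of rack between -0.117 and -0.081 m) or (y of nest_bottle in the frame of tray between 0.018 and 0.048 m and y of bottle in the frame of rack between -0.051 and -0.015 m) or (y of nest_bottle in the frame of tray between -0.048 and -0.018 m and y of bottle in the frame of rack between 0.015 and 0.051 m) or (y of nest_bottle in the frame of tray between -0.114 and -0.084 m and y of bottle in the frame of rack between 0.081 and 0.117 m)) and x of bottle in the frame of rack between -0.018 and 0.018 m and ((y of nest_square in the frame of tray between 0.084 and 0.114 m and y of square in the frame of rack between -0.117 and -0.081 m) or (y of nest_square in the frame of tray between 0.018 and 0.048 m and y of square in the frame of rack between -0.051 and -0.015 m) or (y of nest_square in the frame of tray between -0.048 and -0.018 m and y of square in the frame of rack between 0.015 and 0.051 m) or (y of nest_square in the frame of tray between -0.114 and -0.084 m and y of square in the frame of rack between 0.081 and 0.117 m)) and x of square in the frame of rack between -0.018 and 0.018 m); the robot touches nothing.
It fails at once if a container is tipped by more than 0.6 rad (angle between any of jar, flask, bottle, square's own z axis and vertical above 0.6 rad).
It also fails if it takes over 115 s, if anything falls off the work surface, if the arm or the gripper's body presses on something with over 40 N, if the wrist force passes 120 N, or if a joint passes its speed limit or range.

ROBOT

A 6-joint arm with a two-finger parallel gripper is mounted at the origin on the work surface. World frame = base frame: x ahead of the robot, y to its left, z up, the work surface at z = 0. Lengths are in m, angles in rad, forces in N, time in s.
With the tool pointing down it reaches from about 0.35 to 0.85 m from the base axis. Payload 8.1 kg.
Tool frame: the origin (TCP) lies on the centre line of the jaws, within the pads' length; the fingertips stand 19 mm ahead of it and the grasp point (between the pads) is the TCP; z points along the fingers, y is the line along which they close (so a half turn about z gives the same grasp; the last joint's range is limited). The gripper opens to 93 mm and grips with 3 to 60 N. Pads are 15 mm wide; open, the fingers measure 128 mm over their backs; the gripper's body (75 mm by 188 mm) begins 65 mm behind the grasp point.
Start: joints at [-1.343, 0.13, 1.488, -0, 1.523, -0.085], TCP at [0.185, -0.571, 0.238] pointing down, gripper open.
Joint ranges: [-2.96, 2.96], [-0.89, 2.26], [0.02, 2.5], [-1.34, 4.48], [0, 2.73], [-2.66, 2.66]. Speed limits (rad/s): [2.39, 2.39, 2.79, 3.14, 3.14, 3.14].

INTERFACE

Orientations are given as [roll, pitch, yaw] about the fixed x, y, z axes, in that order (R = Rz(yaw) Ry(pitch) Rx(roll)).
In Python, from workcell import ctrl gives the robot as it stands.
- The arm moves only by the shell command python3 -m creep 'ROWS' [OPENING] [FORCE]. ROWS is JSON, a list of rows, each an object with "dp": the shift along the world's x, y, z in units of 0.05 m (1.0 is 0.05 m), a list of three; "turn": the turn, a rotation vector about the world's x, y, z in units of 5 degrees (1.0 is 5 degrees), a list of three. In form: [{"dp": [tx, ty, tz], "turn": [rx, ry, rz]}, ...]. A call has 1 to 5 rows; each row shifts and turns the commanded pose from where the row before left it; what a row does not reach is not made up. A row lasts 1/8 s, in which the tool goes at most 62.5 mm and 10.7 degrees, less where a joint would pass 70% of its speed; a pose out of reach is approached as far as the arm can. A call with a number of a shift or a turn outside -1 to 1 is refused whole. A call with a gripper value outside its range is refused whole. OPENING is the finger opening in mm, from 0 to 93, set as the call begins (- or left out, the last holds). The fingers move at their own pace and stop on an object; FORCE is the grip in N (left out, the last holds). Time passes only in rows, so rows that do not move let the fingers close. It gives the time, the measured TCP pose, the force, the opening and the grip force at its end, in the units of the state.
- ctrl.state(): the state, without advancing time (a new reading comes with each control period).
- ctrl.grab_frame(name): name is "scene" or "side" or "wrist"; returns the picture (480x640x3 uint8, red, green, blue); there is no depth.
- ctrl.get_calibration(name): a dict with "intrinsics" (3x3 intrinsics, pixels), "R" (3x3) and "t" (3): a world point X has camera coordinates R X + t. Camera axes: x right, y down, z forward; pixel columns grow to the right and rows downward; lengths in m; the calibration is good to about 2 mm. The wrist camera is an equidistant fisheye: a pixel r from the principal point sees the ray r / f radians off the axis. A picture is of the moment at which its call begins: read the wrist's pose just before it. get_calibration takes no time and is no camera call; for the wrist camera it gives the pose at the moment of the call.
- ctrl.sign_off(): hands the job in; it is judged then, once.
The state is a dict: "time_s": time; "joints": joint angles; "dq": joint speeds; "effort": joint torques, N m; "ee_pos": TCP position; "tcp_rot": TCP orientation; "ft_force": force on the tool from outside, world axes, zero at the start; "wrist_torque": the same for the moment, N m; "width": finger opening in m; "grip_force": force on a finger pad.
Only numpy, scipy, OpenCV 4.12 (cv2) and the standard library are available. Lean on these libraries where they do the work, as an engineer would, in place of code of your own. Each camera call takes 0.05 s, during which the arm holds its last target. There are 200 camera calls.

## Working session

There is one attempt and no reset: what is moved stays moved. The work goes in short steps, Python scripts to look and compute and a shell command to move; the robot and the scene stay as the last step left them, time stands still between calls to the robot, and variables do not carry over. Pictures are saved under pics/ and viewed, at most 14 in all, crops included, and the job is handed in when it is done.

```bash
mkdir -p pics; ls; cat > h.py <<'E'
import numpy as np, cv2
from workcell import ctrl
def snap(n,f):
    im=ctrl.grab_frame(n); cv2.imwrite('pics/'+f,im[:,:,::-1]); return im
def cast(n,uv,z):
    c=ctrl.get_calibration(n);K,R,t=[np.array(c[k]) for k in('intrinsics','R','t')]
    d=R.T@np.linalg.inv(K)@np.array([uv[0],uv[1],1.]);o=-R.T@t
    return o+d*(z-o[2])/d[2]
def proj(n,X):
    c=ctrl.get_calibration(n);K,R,t=[np.array(c[k]) for k in('intrinsics','R','t')]
    p=K@(R@np.array(X,float)+t);return p[:2]/p[2]
E
python3 - <<'E'
from h import *
for n in('scene','side'):
    snap(n,n+'0.png'); c=ctrl.get_calibration(n); print(n,np.round(-np.array(c['R']).T@c['t'],3))
print(ctrl.state()['time_s'])
E
```

```text
pics
scene [0.889 0.152 0.655]
side [0.137 0.508 0.52 ]
0.1
```

View pics/scene0.png

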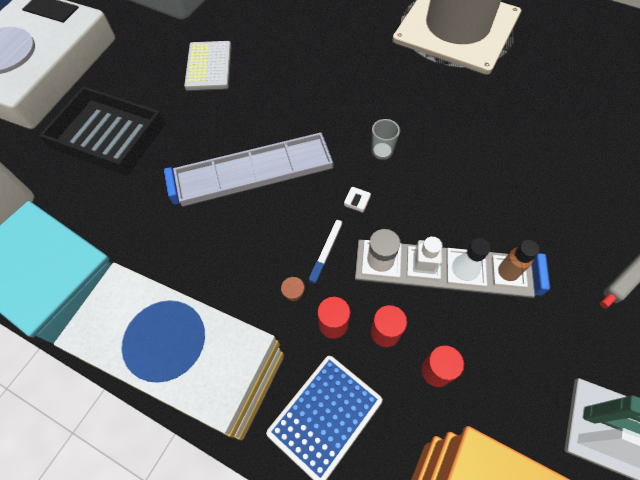

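View pics/side0.png

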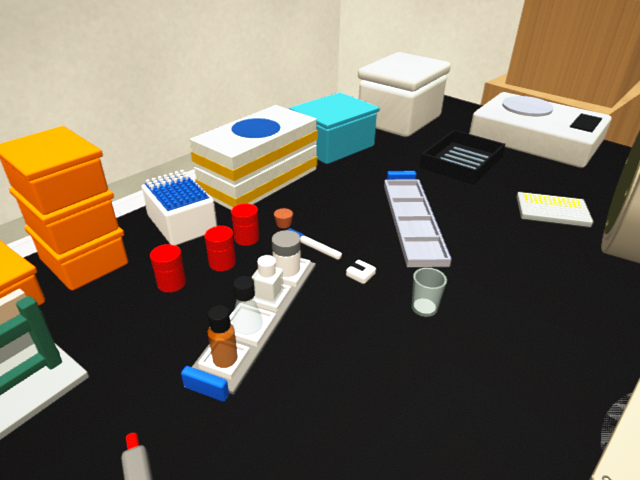

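The scene view shows the tray row: jar (384,245), square (430,250), flask (470,262), bottle (520,258), with the blue tab at (541,273). The empty rack is at (250,168), tab at (170,185). Possible confusions with the jar are the red jars (334,317), (389,325) and (443,365), the glass (385,138) and the brown stopper (292,288). I choose the grey-lidded jar at (384,245), which is in the tray. Next, a close crop.

```bash
python3 - <<'E'
from h import *
im=cv2.imread('pics/scene0.png')
a=cv2.resize(im[225:305,345:560],None,fx=3.6,fy=3.6,interpolation=cv2.INTER_CUBIC)
b=cv2.resize(im[125:210,155:345],None,fx=3.4,fy=3.4,interpolation=cv2.INTER_CUBIC)
W=max(a.shape[1],b.shape[1]);p=lambda i:cv2.copyMakeBorder(i,0,0,0,W-i.shape[1],0)
cv2.imwrite('pics/crop.png',np.vstack([p(a)[:,:],p(b)]));print(a.shape,b.shape)
E
```

```text
(288, 774, 3) (289, 646, 3)
```

View pics/crop.png

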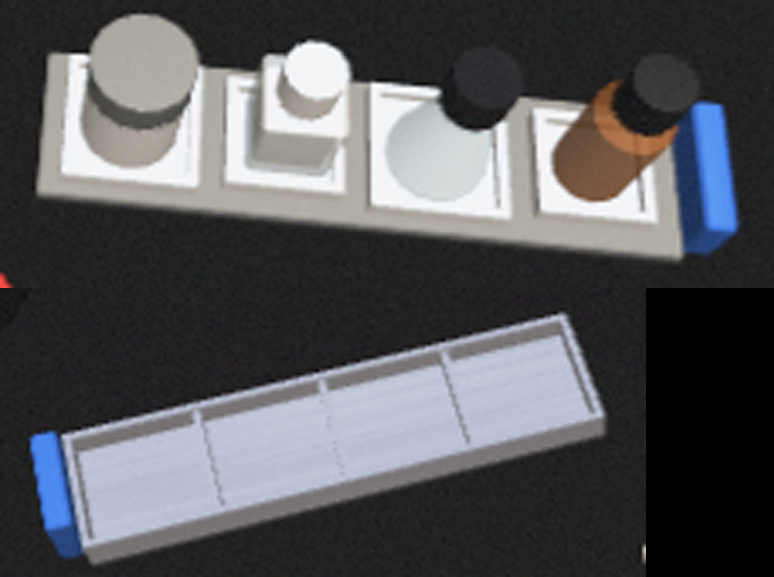

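The crop confirms the grey-lidded jar, then square, flask and bottle, with the blue tab beside the bottle. The rack tab is at its left end. Next I measure from both views.

```bash
python3 - <<'E'
from h import *
A=lambda x,y:(344.6+x/3.6,224.6+y/3.6); B=lambda x,y:(154.6+x/3.4,124.6+(y-288)/3.4)
rk=[cast('scene',B(*p),.016) for p in[(62,435),(567,315),(604,416),(88,549)]]
print('rack',np.round(rk,4)); print('sides',[round(np.linalg.norm(rk[i]-rk[i-1])*1e3) for i in range(4)])
c=np.mean(rk,0);y=(rk[0]+rk[3]-rk[1]-rk[2]);yr=np.arctan2(y[1],y[0]);print('rack c',c.round(4),'ydir deg',np.degrees(yr))
tr=[cast('scene',A(*p),.008) for p in[(50,53),(38,193),(681,258)]]
print('tray',np.round(tr,4),[round(np.linalg.norm(tr[i]-tr[i+1])*1e3) for i in(0,1)])
d=tr[2]-tr[1];print('tray ydir',np.degrees(np.arctan2(d[1],d[0])),'c',((tr[0]+tr[2])/2).round(4))
caps={'jar':((144,62),.074),'square':((317,71),.080),'flask':((488,80),.090),'bottle':((665,83),.096)}
side={'jar':(286,241),'square':(267,262),'flask':(244.5,287),'bottle':(220,315)}
P=[]
for k,(p,z) in caps.items():
    X=cast('scene',A(*p),z);P.append(X);print(k,X.round(4),'side cast',cast('side',side[k],z).round(4),proj('side',X).round(1))
P=np.array(P);print('spacing',np.linalg.norm(np.diff(P[:,:2],axis=0),axis=1).round(4))
u=np.array([np.cos(yr),np.sin(yr),0])
for s in(99,33,-33,-99):print('bay',s,(c+u*s/1e3).round(4))
for p in rk:print(proj('side',p).round(1))
E
```

```text
rack [[ 0.6015 -0.3094  0.016 ]
 [ 0.41   -0.115   0.016 ]
 [ 0.4605 -0.0662  0.016 ]
 [ 0.6518 -0.2557  0.016 ]]
sides [74, 273, 70, 269]
rack c [ 0.5309 -0.1866  0.016 ] ydir deg -45.08578928888292
tray [[0.5727 0.0407 0.008 ]
 [0.6365 0.066  0.008 ]
 [0.5361 0.3199 0.008 ]] [69, 273]
tray ydir 111.56349499337414 c [0.5544 0.1803 0.008 ]
jar [0.5909 0.0876 0.074 ] side cast [0.5847 0.0915 0.074 ] [285.1 238.3]
square [0.5655 0.151  0.08  ] side cast [0.5614 0.1515 0.08  ] [265.4 260.6]
flask [0.5438 0.2116 0.09  ] side cast [0.5339 0.2155 0.09  ] [242.  282.2]
bottle [0.5169 0.2717 0.096 ] side cast [0.5105 0.2729 0.096 ] [217.5 311.9]
spacing [0.0683 0.0643 0.0658]
bay 99 [ 0.6008 -0.2567  0.016 ]
bay 33 [ 0.5542 -0.2099  0.016 ]
bay -33 [ 0.5076 -0.1632  0.016 ]
bay -99 [ 0.461  -0.1165  0.016 ]
[417.8 179.7]
[449.4 259.7]
[407.3 259.7]
[383.4 180.4]
```

```bash
python3 - <<'E'
from h import *
from scipy.spatial.transform import Rotation as Ro
s=ctrl.state();print(s['ee_pos'],s['tcp_rot'],s['width'],s['grip_force'])
R=Ro.from_euler('xyz',s['tcp_rot']).as_matrix();print(R.round(3));print('tool y deg',np.degrees(np.arctan2(R[1,1],R[0,1])))
for p in[(334,303),(390,313),(446,352)]:print('red',cast('scene',p,.062).round(3))
E
```

```text
[ 0.18455662 -0.57041836  0.23670083] [-3.13996213e+00 -1.54337985e-04  3.12781174e-01] 0.09317971668978792 0.0
[[ 0.951  0.308 -0.   ]
 [ 0.308 -0.951  0.002]
 [ 0.    -0.002 -1.   ]]
tool y deg -72.0789443758738
red [0.705 0.064 0.062]
red [0.681 0.138 0.062]
red [0.696 0.226 0.062]
```

```bash
python3 -m creep '[{"dp":[0.6,0.84,0],"turn":[0,0,0.94]},{"dp":[0.6,0.84,0],"turn":[0,0,0.94]},{"dp":[0.6,0.84,0],"turn":[0,0,0.94]},{"dp":[0.6,0.84,0],"turn":[0,0,0.94]},{"dp":[0.6,0.84,0],"turn":[0,0,0.94]}]' 65 20
python3 -m creep '[{"dp":[0.6,0.84,0],"turn":[0,0,0.94]},{"dp":[0.6,0.84,0],"turn":[0,0,0.94]},{"dp":[0.6,0.84,0],"turn":[0,0,0.94]},{"dp":[0.6,0.84,0],"turn":[0,0,0.94]},{"dp":[0.6,0.84,0],"turn":[0,0,0.94]}]'
python3 -m creep '[{"dp":[0.07,0.84,0],"turn":[0,0,0.94]},{"dp":[0.07,0.84,0],"turn":[0,0,0.94]},{"dp":[0.07,0.84,0],"turn":[0,0,0.94]},{"dp":[0.07,0.84,0],"turn":[0,0,0.94]},{"dp":[0.07,0.84,0],"turn":[0,0,0.94]}]'
python3 -m creep '[{"dp":[0.07,0.84,0],"turn":[0,0,0.94]},{"dp":[0.07,0.84,0],"turn":[0,0,0.94]},{"dp":[0.07,0.84,0],"turn":[0,0,0.94]},{"dp":[0.07,0.84,0],"turn":[0,0,0.94]},{"dp":[0,0,0],"turn":[0,0,0.9]}]'
```

```text
time_s: 0.72
ee_pos: [0.3352, -0.3592, 0.2373]
tcp_rot: [-3.141, -0.0, 0.725]
ft_force: [0.7, -0.3, 0.0]
width: 0.0648
grip_force: 0.0
time_s: 1.35
ee_pos: [0.4853, -0.1493, 0.2374]
tcp_rot: [-3.141, 0.0, 1.136]
ft_force: [1.4, -0.5, 0.3]
width: 0.0647
grip_force: 0.0
time_s: 1.98
ee_pos: [0.5018, 0.0605, 0.2372]
tcp_rot: [-3.141, 0.0, 1.546]
ft_force: [-0.3, -0.4, 0.5]
width: 0.065
grip_force: 0.0
time_s: 2.6
ee_pos: [0.5155, 0.2298, 0.2369]
tcp_rot: [-3.141, -0.001, 1.956]
ft_force: [0.0, -0.2, -0.3]
width: 0.0649
grip_force: 0.0
```

```bash
python3 -m creep '[{"dp":[0.05,0.84,0],"turn":[0,0,-0.1]},{"dp":[0,0,0],"turn":[0,0,0]}]'
cat >> h.py <<'E'
def wproj(X,c):
    K,R,t=[np.array(c[k]) for k in('intrinsics','R','t')]
    p=R@np.array(X,float)+t;th=np.arctan2(np.hypot(p[0],p[1]),p[2]);a=np.arctan2(p[1],p[0])
    return np.array([K[0,2]+K[0,0]*th*np.cos(a),K[1,2]+K[1,1]*th*np.sin(a)])
E
python3 - <<'E'
from h import *
c=ctrl.get_calibration('wrist');im=snap('wrist','w0.png')[:,:,::-1].copy()
for X in[(.518,.2724,.096),(.5423,.211,.090),(.5665,.1496,.080),(.5908,.0882,.074)]:
    p=wproj(X,c);print(p.round(1));cv2.drawMarker(im,tuple(int(v) for v in p.round()),(0,0,255),cv2.MARKER_CROSS,9,1)
cv2.imwrite('pics/w0m.png',im)
E
```

```text
time_s: 2.85
ee_pos: [0.518, 0.2711, 0.2369]
tcp_rot: [-3.141, -0.001, 1.944]
ft_force: [0.1, -1.2, -0.3]
width: 0.0651
grip_force: 0.0
[320.6 231.8]
[320.8 303.5]
[320.9 359.7]
[321.  406.1]
```

View pics/w0m.png

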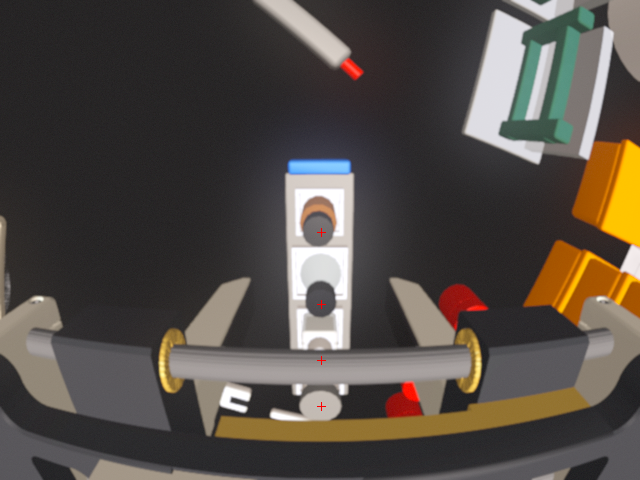

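The wrist view shows each predicted cap centre (crosses at (321,232), (321,303), (321,360) and (321,406)) within about 3 px of the real cap. The fingers sit clear on both sides, so I pick the bottle.

```bash
python3 -m creep '[{"dp":[0,0.02,-0.8],"turn":[0,0,0]},{"dp":[0,0,-0.8],"turn":[0,0,0]},{"dp":[0,0,-0.7],"turn":[0,0,0]},{"dp":[0,0,-0.6],"turn":[0,0,0]},{"dp":[0,0,0],"turn":[0,0,0]}]'
python3 -m creep '[{"dp":[0,0,0],"turn":[0,0,0]},{"dp":[0,0,0],"turn":[0,0,0]},{"dp":[0,0,0],"turn":[0,0,0]},{"dp":[0,0,0],"turn":[0,0,0]},{"dp":[0,0,0],"turn":[0,0,0]}]' 0 15
python3 -m creep '[{"dp":[0,0,0.2],"turn":[0,0,0]},{"dp":[0,0,0.4],"turn":[0,0,0]},{"dp":[0,0,0.7],"turn":[0,0,0]},{"dp":[0,0,0.7],"turn":[0,0,0]},{"dp":[0,0,0.4],"turn":[0,0,0]}]'
```

```text
time_s: 3.52
ee_pos: [0.5164, 0.2682, 0.0895]
tcp_rot: [-3.135, 0.0, 1.941]
ft_force: [0.0, 0.0, 0.2]
width: 0.0649
grip_force: 0.0
time_s: 4.15
ee_pos: [0.5188, 0.2702, 0.093]
tcp_rot: [3.141, -0.0, 1.941]
ft_force: [-0.1, 0.0, 2.4]
width: 0.0248
grip_force: 14.9
time_s: 4.78
ee_pos: [0.5198, 0.2706, 0.2165]
tcp_rot: [3.137, -0.0, 1.941]
ft_force: [0.3, -0.8, -0.6]
width: 0.0248
grip_force: 14.9
```

```bash
python3 -m creep '[{"dp":[-0.1,-0.5,0],"turn":[0,0,0.4]},{"dp":[-0.12,-0.8,0],"turn":[0,0,0.5]},{"dp":[-0.12,-0.8,0],"turn":[0,0,0.5]},{"dp":[-0.12,-0.8,0],"turn":[0,0,0.5]},{"dp":[-0.12,-0.8,0],"turn":[0,0,0.5]}]'
python3 -m creep '[{"dp":[-0.12,-0.8,0],"turn":[0,0,0.5]},{"dp":[-0.12,-0.8,0],"turn":[0,0,0.5]},{"dp":[-0.12,-0.8,0],"turn":[0,0,0.5]},{"dp":[-0.12,-0.8,0],"turn":[0,0,0.5]},{"dp":[-0.1,-0.83,0],"turn":[0,0,0.34]}]'
python3 -m creep '[{"dp":[0,0,0],"turn":[0,0,0]},{"dp":[0,0,0],"turn":[0,0,0]},{"dp":[0,0,0],"turn":[0,0,0]}]'
python3 - <<'E'
from h import *
snap('scene','p1.png')
E
```

```text
time_s: 5.4
ee_pos: [0.4892, 0.0839, 0.2129]
tcp_rot: [3.142, 0.0, 2.152]
ft_force: [-0.8, -1.1, -0.3]
width: 0.0245
grip_force: 14.9
time_s: 6.02
ee_pos: [0.4602, -0.1176, 0.2131]
tcp_rot: [3.141, 0.0, 2.356]
ft_force: [0.5, -0.5, -0.4]
width: 0.0244
grip_force: 14.9
time_s: 6.4
ee_pos: [0.4608, -0.1154, 0.2127]
tcp_rot: [3.141, -0.0, 2.356]
ft_force: [-0.1, -0.5, -1.5]
width: 0.0249
grip_force: 14.9
```

View pics/p1.png

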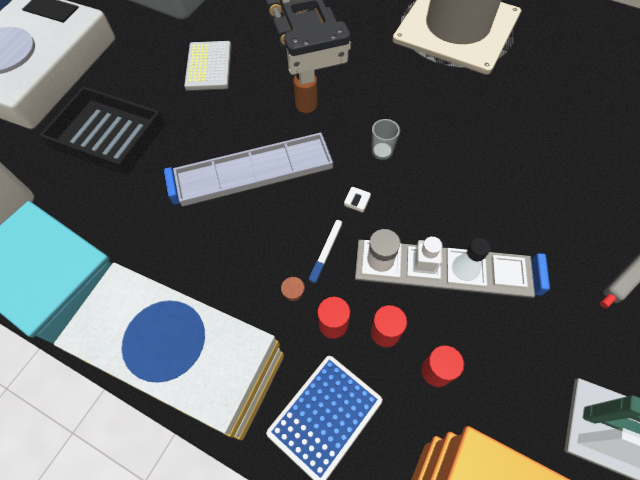

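The bottle hangs upright at (306,95), above the free end bay, and its nest at (509,271) is empty. I lower it and release.

```bash
python3 -m creep '[{"dp":[0,-0.02,-0.7],"turn":[0,0,0]},{"dp":[0,0,-0.8],"turn":[0,0,0]},{"dp":[0,0,-0.6],"turn":[0,0,0]},{"dp":[0,0,-0.3],"turn":[0,0,0]},{"dp":[0,0,-0.13],"turn":[0,0,0]}]'
python3 -m creep '[{"dp":[0,0,0],"turn":[0,0,0]},{"dp":[0,0,0],"turn":[0,0,0]},{"dp":[0,0,0],"turn":[0,0,0]}]'
python3 -m creep '[{"dp":[0,0,0],"turn":[0,0,0]},{"dp":[0,0,0],"turn":[0,0,0]},{"dp":[0,0,0],"turn":[0,0,0]}]' 60
python3 -m creep '[{"dp":[0,0,0.3],"turn":[0,0,0]},{"dp":[0,0,0.7],"turn":[0,0,0]},{"dp":[0,0,0.8],"turn":[0,0,0]},{"dp":[0,0,0.8],"turn":[0,0,0]},{"dp":[0,0,0],"turn":[0,0,0]}]'
```

```text
time_s: 7.08
ee_pos: [0.4606, -0.1169, 0.0857]
tcp_rot: [-3.141, -0.001, 2.356]
ft_force: [0.5, -0.1, -0.8]
width: 0.0246
grip_force: 14.9
time_s: 7.45
ee_pos: [0.4614, -0.1177, 0.0871]
tcp_rot: [3.141, 0.002, 2.355]
ft_force: [-0.7, -0.2, -0.1]
width: 0.025
grip_force: 14.9
time_s: 7.82
ee_pos: [0.4607, -0.1174, 0.0862]
tcp_rot: [3.141, 0.0, 2.355]
ft_force: [0.8, 0.8, -0.8]
width: 0.05
grip_force: 0.0
time_s: 8.45
ee_pos: [0.463, -0.1182, 0.2214]
tcp_rot: [3.138, 0.008, 2.355]
ft_force: [-0.7, -0.1, -0.9]
width: 0.0601
grip_force: 0.0
```

```bash
python3 -m creep '[{"dp":[0.18,0.7,0],"turn":[0,0,-0.5]},{"dp":[0.18,0.7,0],"turn":[0,0,-0.5]},{"dp":[0.18,0.7,0],"turn":[0,0,-0.5]},{"dp":[0.18,0.7,0],"turn":[0,0,-0.5]},{"dp":[0.18,0.7,0],"turn":[0,0,-0.5]}]'
python3 -m creep '[{"dp":[0.18,0.7,0],"turn":[0,0,-0.5]},{"dp":[0.18,0.7,0],"turn":[0,0,-0.5]},{"dp":[0.18,0.7,0],"turn":[0,0,-0.5]},{"dp":[0.18,0.7,0],"turn":[0,0,-0.5]},{"dp":[0,0.25,0],"turn":[0,0,-0.17]}]'
python3 -m creep '[{"dp":[0,0,0],"turn":[0,0,0]},{"dp":[0,0,0],"turn":[0,0,0]},{"dp":[0,0,0],"turn":[0,0,0]}]'
```

```text
time_s: 9.07
ee_pos: [0.5054, 0.0588, 0.2158]
tcp_rot: [-3.141, -0.0, 2.135]
ft_force: [0.2, 0.7, 0.1]
width: 0.0601
grip_force: 0.0
time_s: 9.7
ee_pos: [0.5413, 0.2117, 0.2155]
tcp_rot: [-3.141, -0.0, 1.948]
ft_force: [-0.6, -0.0, -0.1]
width: 0.0599
grip_force: 0.0
time_s: 10.07
ee_pos: [0.5417, 0.209, 0.2163]
tcp_rot: [3.142, 0.0, 1.946]
ft_force: [0.6, 0.5, 0.6]
width: 0.06
grip_force: 0.0
```

```bash
python3 -m creep '[{"dp":[0,0.03,-0.8],"turn":[0,0,0]},{"dp":[0,0,-0.8],"turn":[0,0,0]},{"dp":[0,0,-0.7],"turn":[0,0,0]},{"dp":[0,0,-0.4],"turn":[0,0,0]},{"dp":[0,0,0],"turn":[0,0,0]}]'
python3 -m creep '[{"dp":[0,0,0],"turn":[0,0,0]},{"dp":[0,0,0],"turn":[0,0,0]},{"dp":[0,0,0],"turn":[0,0,0]},{"dp":[0,0,0],"turn":[0,0,0]},{"dp":[0,0,0],"turn":[0,0,0]}]' 0 15
python3 -m creep '[{"dp":[0,0,0.2],"turn":[0,0,0]},{"dp":[0,0,0.4],"turn":[0,0,0]},{"dp":[0,0,0.7],"turn":[0,0,0]},{"dp":[0,0,0.7],"turn":[0,0,0]},{"dp":[0,0,0.4],"turn":[0,0,0]}]'
```

```text
time_s: 10.7
ee_pos: [0.5406, 0.2109, 0.0798]
tcp_rot: [-3.139, -0.0, 1.947]
ft_force: [-0.1, 0.3, 0.6]
width: 0.06
grip_force: 0.0
time_s: 11.32
ee_pos: [0.542, 0.2118, 0.0818]
tcp_rot: [3.141, 0.0, 1.947]
ft_force: [-0.6, 0.1, 4.8]
width: 0.0266
grip_force: 15.0
time_s: 11.95
ee_pos: [0.5428, 0.212, 0.2048]
tcp_rot: [3.137, 0.0, 1.947]
ft_force: [0.3, -0.4, -0.3]
width: 0.0264
grip_force: 15.0
```

```bash
python3 -m creep '[{"dp":[-0.07,-0.5,0],"turn":[0,0,0.4]},{"dp":[-0.07,-0.8,0],"turn":[0,0,0.5]},{"dp":[-0.07,-0.8,0],"turn":[0,0,0.5]},{"dp":[-0.07,-0.8,0],"turn":[0,0,0.5]},{"dp":[-0.07,-0.8,0],"turn":[0,0,0.5]}]'
python3 -m creep '[{"dp":[-0.07,-0.8,0],"turn":[0,0,0.5]},{"dp":[-0.07,-0.8,0],"turn":[0,0,0.5]},{"dp":[-0.07,-0.8,0],"turn":[0,0,0.5]},{"dp":[-0.07,-0.8,0],"turn":[0,0,0.5]},{"dp":[-0.05,-0.57,0],"turn":[0,0,0.27]}]'
python3 -m creep '[{"dp":[0,0,0],"turn":[0,0,0]},{"dp":[0,0,0],"turn":[0,0,0]},{"dp":[0,0,0],"turn":[0,0,0]}]'
```

```text
time_s: 12.58
ee_pos: [0.5238, 0.0254, 0.2014]
tcp_rot: [-3.142, -0.0, 2.158]
ft_force: [0.5, -0.2, -0.6]
width: 0.0266
grip_force: 15.0
time_s: 13.2
ee_pos: [0.5072, -0.1635, 0.2014]
tcp_rot: [-3.141, 0.0, 2.355]
ft_force: [0.1, 0.5, -0.3]
width: 0.0265
grip_force: 15.0
time_s: 13.58
ee_pos: [0.5078, -0.1609, 0.2012]
tcp_rot: [3.141, -0.0, 2.356]
ft_force: [0.1, -1.0, -0.7]
width: 0.0266
grip_force: 15.0
```

```bash
python3 -m creep '[{"dp":[0,-0.03,-0.7],"turn":[0,0,0]},{"dp":[0,0,-0.8],"turn":[0,0,0]},{"dp":[0,0,-0.6],"turn":[0,0,0]},{"dp":[0,0,-0.3],"turn":[0,0,0]},{"dp":[0,0,-0.12],"turn":[0,0,0]}]'
python3 -m creep '[{"dp":[0,0,0],"turn":[0,0,0]},{"dp":[0,0,0],"turn":[0,0,0]},{"dp":[0,0,0],"turn":[0,0,0]}]'
python3 -m creep '[{"dp":[0,0,0],"turn":[0,0,0]},{"dp":[0,0,0],"turn":[0,0,0]},{"dp":[0,0,0],"turn":[0,0,0]}]' 60
python3 -m creep '[{"dp":[0,0,0.3],"turn":[0,0,0]},{"dp":[0,0,0.7],"turn":[0,0,0]},{"dp":[0,0,0.8],"turn":[0,0,0]},{"dp":[0,0,0.8],"turn":[0,0,0]},{"dp":[0,0,0],"turn":[0,0,0]}]'
python3 -m creep '[{"dp":[0,0,0],"turn":[0,0,0]},{"dp":[0,0,0],"turn":[0,0,0]}]'
```

```text
time_s: 14.2
ee_pos: [0.5076, -0.1628, 0.0747]
tcp_rot: [-3.141, -0.001, 2.356]
ft_force: [-0.3, 0.8, -1.3]
width: 0.0265
grip_force: 15.0
time_s: 14.58
ee_pos: [0.5083, -0.1637, 0.0762]
tcp_rot: [3.141, 0.002, 2.355]
ft_force: [-0.3, -0.7, -0.1]
width: 0.0265
grip_force: 15.0
time_s: 14.95
ee_pos: [0.5077, -0.1634, 0.0752]
tcp_rot: [3.142, 0.0, 2.355]
ft_force: [-1.1, -0.2, 0.3]
width: 0.0522
grip_force: 0.0
time_s: 15.58
ee_pos: [0.5101, -0.1644, 0.2108]
tcp_rot: [3.138, 0.008, 2.355]
ft_force: [0.1, -0.4, 0.1]
width: 0.0598
grip_force: 0.0
time_s: 15.82
ee_pos: [0.5068, -0.1631, 0.2038]
tcp_rot: [-3.141, -0.002, 2.355]
ft_force: [-0.4, 0.2, -0.7]
width: 0.06
grip_force: 0.0
```

```bash
python3 -m creep '[{"dp":[0.13,0.6,0],"turn":[0,0,-0.5]},{"dp":[0.13,0.7,0],"turn":[0,0,-0.5]},{"dp":[0.13,0.7,0],"turn":[0,0,-0.5]},{"dp":[0.13,0.7,0],"turn":[0,0,-0.5]},{"dp":[0.13,0.7,0],"turn":[0,0,-0.5]}]'
python3 -m creep '[{"dp":[0.13,0.7,0],"turn":[0,0,-0.5]},{"dp":[0.13,0.7,0],"turn":[0,0,-0.5]},{"dp":[0.13,0.7,0],"turn":[0,0,-0.5]},{"dp":[0.13,0.5,0],"turn":[0,0,-0.5]},{"dp":[0.02,0.26,0],"turn":[0,0,-0.17]}]'
python3 -m creep '[{"dp":[0,0,0],"turn":[0,0,0]},{"dp":[0,0,-0.8],"turn":[0,0,0]},{"dp":[0,0,-0.8],"turn":[0,0,0]},{"dp":[0,0,-0.6],"turn":[0,0,0]},{"dp":[0,0,-0.29],"turn":[0,0,0]}]'
python3 -m creep '[{"dp":[0,0,0],"turn":[0,0,0]},{"dp":[0,0,0],"turn":[0,0,0]},{"dp":[0,0,0],"turn":[0,0,0]},{"dp":[0,0,0],"turn":[0,0,0]}]'
```

```text
time_s: 16.45
ee_pos: [0.5395, 0.0078, 0.2037]
tcp_rot: [-3.14, -0.001, 2.135]
ft_force: [1.1, -0.2, 0.1]
width: 0.0598
grip_force: 0.0
time_s: 17.08
ee_pos: [0.5665, 0.1507, 0.2037]
tcp_rot: [-3.139, -0.001, 1.948]
ft_force: [-0.2, -0.3, -0.6]
width: 0.0601
grip_force: 0.0
time_s: 17.7
ee_pos: [0.5657, 0.1482, 0.0784]
tcp_rot: [-3.138, -0.0, 1.947]
ft_force: [0.1, -0.3, 0.5]
width: 0.06
grip_force: 0.0
time_s: 18.2
ee_pos: [0.5678, 0.1498, 0.0817]
tcp_rot: [3.14, 0.0, 1.947]
ft_force: [0.2, 1.0, 0.5]
width: 0.06
grip_force: 0.0
```

```bash
python3 -m creep '[{"dp":[0,0,0],"turn":[0,0,0]},{"dp":[0,0,0],"turn":[0,0,0]},{"dp":[0,0,0],"turn":[0,0,0]},{"dp":[0,0,0],"turn":[0,0,0]},{"dp":[0,0,0],"turn":[0,0,0]}]' 0 15
python3 -m creep '[{"dp":[0,0,0.2],"turn":[0,0,0]},{"dp":[0,0,0.4],"turn":[0,0,0]},{"dp":[0,0,0.7],"turn":[0,0,0]},{"dp":[0,0,0.7],"turn":[0,0,0]},{"dp":[0,0,0.4],"turn":[0,0,0]}]'
python3 -m creep '[{"dp":[-0.02,-0.5,0],"turn":[0,0,0.4]},{"dp":[-0.03,-0.75,0],"turn":[0,0,0.5]},{"dp":[-0.03,-0.75,0],"turn":[0,0,0.5]},{"dp":[-0.03,-0.75,0],"turn":[0,0,0.5]},{"dp":[-0.03,-0.75,0],"turn":[0,0,0.5]}]'
python3 -m creep '[{"dp":[-0.03,-0.8,0],"turn":[0,0,0.5]},{"dp":[-0.03,-0.8,0],"turn":[0,0,0.5]},{"dp":[-0.03,-0.8,0],"turn":[0,0,0.5]},{"dp":[-0.02,-0.8,0],"turn":[0,0,0.5]},{"dp":[0,-0.48,0],"turn":[0,0,0.27]}]'
python3 -m creep '[{"dp":[0,0,0],"turn":[0,0,0]},{"dp":[0,0,0],"turn":[0,0,0]},{"dp":[0,0,0],"turn":[0,0,0]}]'
python3 - <<'E'
from h import *
snap('scene','p3.png')
E
```

```text
time_s: 18.82
ee_pos: [0.567, 0.1496, 0.0805]
tcp_rot: [-3.141, -0.0, 1.947]
ft_force: [0.1, 0.7, -0.3]
width: 0.0248
grip_force: 14.9
time_s: 19.45
ee_pos: [0.5685, 0.1499, 0.2047]
tcp_rot: [3.137, 0.001, 1.947]
ft_force: [-0.4, 0.3, -0.6]
width: 0.0249
grip_force: 14.9
time_s: 20.08
ee_pos: [0.5599, -0.0265, 0.201]
tcp_rot: [3.141, 0.0, 2.158]
ft_force: [0.3, -0.4, -0.6]
width: 0.0246
grip_force: 14.9
time_s: 20.7
ee_pos: [0.5543, -0.2113, 0.201]
tcp_rot: [-3.141, 0.0, 2.354]
ft_force: [-0.4, -0.3, -0.7]
width: 0.0246
grip_force: 14.9
time_s: 21.08
ee_pos: [0.5548, -0.2083, 0.2007]
tcp_rot: [3.141, -0.0, 2.356]
ft_force: [0.2, -0.8, -0.1]
width: 0.0244
grip_force: 14.9
```

View pics/p3.png

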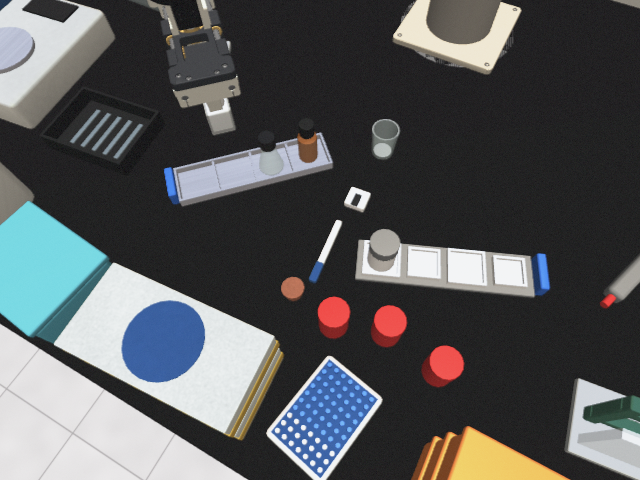

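The bottle (308,140) and flask (270,155) stand in the two bays furthest from the tab, and the square bottle is held above the next bay (220,115). I lower it and go on to the jar.

```bash
python3 -m creep '[{"dp":[0,-0.02,-0.7],"turn":[0,0,0]},{"dp":[0,0,-0.8],"turn":[0,0,0]},{"dp":[0,0,-0.6],"turn":[0,0,0]},{"dp":[0,0,-0.3],"turn":[0,0,0]},{"dp":[0,0,-0.13],"turn":[0,0,0]}]'
python3 -m creep '[{"dp":[0,0,0],"turn":[0,0,0]},{"dp":[0,0,0],"turn":[0,0,0]},{"dp":[0,0,0],"turn":[0,0,0]}]'
python3 -m creep '[{"dp":[0,0,0],"turn":[0,0,0]},{"dp":[0,0,0],"turn":[0,0,0]},{"dp":[0,0,0],"turn":[0,0,0]}]' 60
python3 -m creep '[{"dp":[0,0,0.3],"turn":[0,0,0]},{"dp":[0,0,0.7],"turn":[0,0,0]},{"dp":[0,0,0.8],"turn":[0,0,0]},{"dp":[0,0,0.8],"turn":[0,0,0]},{"dp":[0,0,0],"turn":[0,0,0]}]'
python3 -m creep '[{"dp":[0.08,0.6,0],"turn":[0,0,-0.5]},{"dp":[0.08,0.6,0],"turn":[0,0,-0.5]},{"dp":[0.08,0.6,0],"turn":[0,0,-0.5]},{"dp":[0.08,0.6,0],"turn":[0,0,-0.5]},{"dp":[0.08,0.6,0],"turn":[0,0,-0.5]}]' 72
python3 -m creep '[{"dp":[0.08,0.6,0],"turn":[0,0,-0.5]},{"dp":[0.08,0.6,0],"turn":[0,0,-0.5]},{"dp":[0.08,0.6,0],"turn":[0,0,-0.5]},{"dp":[0.08,0.6,0],"turn":[0,0,-0.5]},{"dp":[0.01,0.56,0],"turn":[0,0,-0.17]}]'
python3 -m creep '[{"dp":[0,0,0],"turn":[0,0,0]},{"dp":[0,0,0],"turn":[0,0,0]},{"dp":[0,0,0],"turn":[0,0,0]}]'
```

```text
time_s: 21.75
ee_pos: [0.5546, -0.2099, 0.0738]
tcp_rot: [-3.141, -0.001, 2.355]
ft_force: [0.2, -0.1, -0.2]
width: 0.0248
grip_force: 14.9
time_s: 22.12
ee_pos: [0.5554, -0.2108, 0.0753]
tcp_rot: [3.141, 0.002, 2.355]
ft_force: [0.4, -0.5, 0.4]
width: 0.0245
grip_force: 14.9
time_s: 22.5
ee_pos: [0.5547, -0.2104, 0.0742]
tcp_rot: [3.142, 0.0, 2.355]
ft_force: [0.5, 0.1, 0.2]
width: 0.0499
grip_force: 0.0
time_s: 23.12
ee_pos: [0.5571, -0.2116, 0.2102]
tcp_rot: [3.139, 0.008, 2.355]
ft_force: [1.1, 0.2, 1.0]
width: 0.0604
grip_force: 0.0
time_s: 23.75
ee_pos: [0.5743, -0.0593, 0.2037]
tcp_rot: [-3.141, -0.001, 2.135]
ft_force: [0.3, -0.6, -0.2]
width: 0.0717
grip_force: 0.0
time_s: 24.38
ee_pos: [0.5908, 0.0887, 0.2037]
tcp_rot: [-3.141, -0.0, 1.947]
ft_force: [-0.2, -0.5, 0.0]
width: 0.0717
grip_force: 0.0
time_s: 24.75
ee_pos: [0.5911, 0.0866, 0.204]
tcp_rot: [-3.141, 0.0, 1.946]
ft_force: [0.7, 0.6, -0.3]
width: 0.072
grip_force: 0.0
```

```bash
python3 -m creep '[{"dp":[0,0.02,-0.8],"turn":[0,0,0]},{"dp":[0,0,-0.8],"turn":[0,0,0]},{"dp":[0,0,-0.7],"turn":[0,0,0]},{"dp":[0,0,-0.5],"turn":[0,0,0]},{"dp":[0,0,0],"turn":[0,0,0]}]'
python3 -m creep '[{"dp":[0,0,0],"turn":[0,0,0]},{"dp":[0,0,0],"turn":[0,0,0]},{"dp":[0,0,0],"turn":[0,0,0]},{"dp":[0,0,0],"turn":[0,0,0]},{"dp":[0,0,0],"turn":[0,0,0]}]' 20 18
python3 -m creep '[{"dp":[0,0,0.2],"turn":[0,0,0]},{"dp":[0,0,0.4],"turn":[0,0,0]},{"dp":[0,0,0.7],"turn":[0,0,0]},{"dp":[0,0,0.7],"turn":[0,0,0]},{"dp":[0,0,0.4],"turn":[0,0,0]}]'
```

```text
time_s: 25.38
ee_pos: [0.5891, 0.0876, 0.0616]
tcp_rot: [-3.137, -0.001, 1.946]
ft_force: [-0.0, 0.1, 0.4]
width: 0.0721
grip_force: 0.0
time_s: 26.0
ee_pos: [0.5918, 0.0886, 0.0653]
tcp_rot: [3.14, 0.001, 1.947]
ft_force: [-0.5, -1.3, 6.2]
width: 0.0449
grip_force: 18.0
time_s: 26.62
ee_pos: [0.5923, 0.0887, 0.1878]
tcp_rot: [3.138, 0.001, 1.947]
ft_force: [0.8, 0.1, 0.4]
width: 0.0448
grip_force: 18.0
```

```bash
python3 -m creep '[{"dp":[0.02,-0.5,0],"turn":[0,0,0.4]},{"dp":[0.02,-0.7,0],"turn":[0,0,0.5]},{"dp":[0.02,-0.7,0],"turn":[0,0,0.5]},{"dp":[0.02,-0.7,0],"turn":[0,0,0.5]},{"dp":[0.02,-0.7,0],"turn":[0,0,0.5]}]'
python3 -m creep '[{"dp":[0.02,-0.8,0],"turn":[0,0,0.5]},{"dp":[0.02,-0.8,0],"turn":[0,0,0.5]},{"dp":[0.02,-0.8,0],"turn":[0,0,0.5]},{"dp":[0.02,-0.7,0],"turn":[0,0,0.5]},{"dp":[0.02,-0.48,0],"turn":[0,0,0.27]}]'
python3 -m creep '[{"dp":[0,0,0],"turn":[0,0,0]},{"dp":[0,0,0],"turn":[0,0,0]},{"dp":[0,0,0],"turn":[0,0,0]}]'
python3 -m creep '[{"dp":[0,0,-0.7],"turn":[0,0,0]},{"dp":[0,0,-0.8],"turn":[0,0,0]},{"dp":[0,0,-0.6],"turn":[0,0,0]},{"dp":[0,0,-0.3],"turn":[0,0,0]},{"dp":[0,0,-0.13],"turn":[0,0,0]}]'
python3 -m creep '[{"dp":[0,0,0],"turn":[0,0,0]},{"dp":[0,0,0],"turn":[0,0,0]},{"dp":[0,0,0],"turn":[0,0,0]}]'
```

```text
time_s: 27.25
ee_pos: [0.5959, -0.0774, 0.1842]
tcp_rot: [-3.141, -0.0, 2.158]
ft_force: [0.2, 0.4, 0.1]
width: 0.0448
grip_force: 18.0
time_s: 27.88
ee_pos: [0.6007, -0.2571, 0.1841]
tcp_rot: [-3.141, -0.0, 2.355]
ft_force: [-0.2, -0.1, -0.3]
width: 0.045
grip_force: 18.0
time_s: 28.25
ee_pos: [0.6013, -0.2543, 0.1842]
tcp_rot: [3.141, -0.0, 2.356]
ft_force: [0.1, 0.8, -0.8]
width: 0.0445
grip_force: 18.0
time_s: 28.88
ee_pos: [0.6011, -0.2548, 0.0573]
tcp_rot: [-3.141, -0.001, 2.355]
ft_force: [-2.9, -1.2, 13.1]
width: 0.0447
grip_force: 18.0
time_s: 29.25
ee_pos: [0.6017, -0.2557, 0.0587]
tcp_rot: [3.141, 0.001, 2.355]
ft_force: [-0.5, 0.4, -0.6]
width: 0.0446
grip_force: 18.0
```

```bash
python3 -m creep '[{"dp":[0,0,0],"turn":[0,0,0]},{"dp":[0,0,0],"turn":[0,0,0]},{"dp":[0,0,0],"turn":[0,0,0]},{"dp":[0,0,0],"turn":[0,0,0]}]' 72
python3 -m creep '[{"dp":[0,0,0.3],"turn":[0,0,0]},{"dp":[0,0,0.7],"turn":[0,0,0]},{"dp":[0,0,0.9],"turn":[0,0,0]},{"dp":[0,0,0.9],"turn":[0,0,0]},{"dp":[0,0,0.8],"turn":[0,0,0]}]'
python3 -m creep '[{"dp":[-0.6,0.8,0.4],"turn":[0,0,0]},{"dp":[-0.6,0.8,0.4],"turn":[0,0,0]},{"dp":[-0.6,0.8,0.4],"turn":[0,0,0]},{"dp":[-0.6,0.8,0],"turn":[0,0,0]},{"dp":[0,0.6,0],"turn":[0,0,0]}]'
python3 -m creep '[{"dp":[0,0.6,0],"turn":[0,0,0]},{"dp":[0,0.6,0],"turn":[0,0,0]},{"dp":[0,0.6,0],"turn":[0,0,0]},{"dp":[0,0,0],"turn":[0,0,0]},{"dp":[0,0,0],"turn":[0,0,0]}]'
python3 - <<'E'
from h import *
a=snap('scene','f_scene.png');b=snap('side','f_side.png')
a=cv2.resize(a[90:215,150:350,::-1],None,fx=3,fy=3);b=cv2.resize(b[125:275,360:460,::-1],None,fx=2.5,fy=2.5)
cv2.imwrite('pics/fin.png',np.hstack([a,b[:a.shape[0]]])[:, :800])
E
```

```text
time_s: 29.75
ee_pos: [0.6012, -0.2554, 0.0576]
tcp_rot: [3.142, 0.0, 2.355]
ft_force: [-0.9, 0.6, 0.4]
width: 0.0712
grip_force: 0.0
time_s: 30.38
ee_pos: [0.6014, -0.2555, 0.2411]
tcp_rot: [3.141, 0.002, 2.355]
ft_force: [0.9, 0.0, 0.0]
width: 0.0724
grip_force: 0.0
time_s: 31.0
ee_pos: [0.4799, -0.0641, 0.2997]
tcp_rot: [3.14, 0.002, 2.355]
ft_force: [0.5, -0.0, -0.2]
width: 0.0721
grip_force: 0.0
time_s: 31.62
ee_pos: [0.4812, 0.0242, 0.2984]
tcp_rot: [3.141, 0.001, 2.355]
ft_force: [0.6, -0.8, 0.2]
width: 0.072
grip_force: 0.0
```

View pics/fin.png

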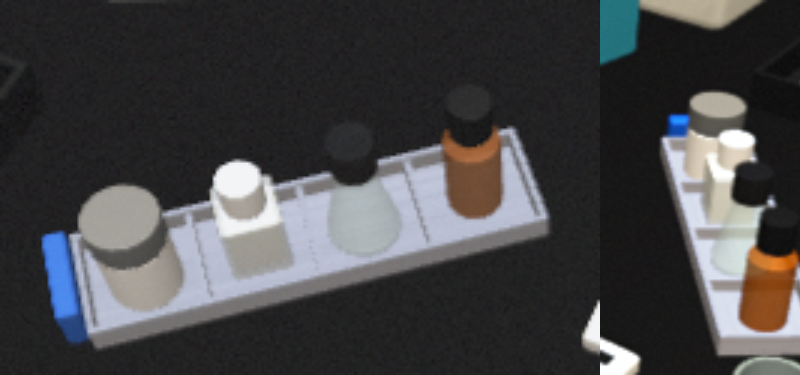

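The picture shows jar (125,245), square (248,220), flask (362,190) and bottle (472,150), each upright in its own bay, with the jar nearest the blue tab. The gripper is clear, so I hand in.

```bash
python3 -c "
from workcell import ctrl
print(ctrl.sign_off())"
```

```text
the job is handed in; nothing more can be done
None
```

All four containers were moved into the rack in reverse order (bottle furthest from the rack's blue tab, then flask, square and jar nearest it) and stood upright in their bays in the final pictures; the job was handed in at about 32 s, and the hand-in call gave no verdict.

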